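# Fit the keyed light hood on the egg candler and hold the lamp switch down

## Robot

A 6-joint arm with a two-finger parallel gripper is mounted at the origin on a cart in front of the work surface, level with it; the furniture and walls round the work are solid. World frame = base frame: x ahead of the robot, y to its left, z up, the work surface at z = 0. Lengths are in m, angles in rad, forces in N, time in s.
With the tool pointing down it reaches from about 0.35 to 0.975 m from the base axis. Payload 4.9 kg.
Tool frame: the origin (TCP) lies on the centre line of the jaws, within the pads' length; the fingertips stand 14 mm ahead of it and the grasp point (between the pads) lies 5 mm behind it; x points along the fingers, z is the direction in which the jaws open and shut, and the axes are right-handed (so a half turn about x gives the same grasp; the last joint's range is limited). The gripper opens to 85 mm and grips with 20 to 120 N. Pads are 22 mm wide; open, the fingers measure 114 mm over their backs; the gripper's body (76 mm by 85 mm) begins 54 mm behind the grasp point. The pads swing forward as they close: fully open they stand 13 mm farther back than shut.
Start: joints at [-1.43, 0.053, 1.613, -0, 1.476, -0.119], TCP at [0.161, -0.604, 0.221] pointing down, gripper open.
Joint ranges: [-3.01, 3.01], [-1.01, 2.22], [0.06, 2.58], [-1.02, 4.17], [0.09, 2.62], [-3.14, 3.14]. Speed limits (rad/s): [2.57, 2.57, 3.14, 3.14, 3.14, 3.14].

## Interface

Orientations are given as a rotation vector (axis times angle).
In Python, from station import ctrl gives the robot as it stands.
- The arm moves only by the tool move_arm, never from a script. Its argument "increments" is a list that holds one entry, the list of rows, each a list of 4 numbers: the shift along the tool's x, y, z in units of 25 cm (1.0 is 25 cm), then the turn about the tool's x in units of 90 degrees (1.0 is 90 degrees). A call has 1 to 20 rows; each row shifts and turns the commanded pose from where the row before left it, along the tool's axes as they then stand; what a row does not reach is not made up. A row lasts 1/12 s, in which the tool goes at most 41.7 mm and 7.16 degrees, less where a joint would pass 70% of its speed; a pose out of reach is approached as far as the arm can. A call with a number of a shift or a turn outside -1 to 1 is refused whole. A call with a gripper value outside its range is refused whole. "gripper" is the closure, from 0 (fully open) to 1 (shut), set as the call begins (left out, the last holds). The fingers move at their own pace and stop on an object; "squeeze" is the grip in N (left out, the last holds). Time passes only in rows, so rows that do not move let the fingers close. It gives the time, the measured TCP pose, the force and the opening at its end, in the units of the state.
- ctrl.get_obs(): the state, without advancing time (a new reading comes with each control period).
- ctrl.get_image(name): name is "side" or "top" or "wrist"; returns a dict with "pixels" (384x512x3 uint8, red, green, blue), "depth" (384x512 float32, m along the optical axis (not along the pixel's ray), 0 where there is no reading), "K" (3x3 intrinsics, pixels), "extrinsics" (4x4, takes a point from camera to world coordinates); the wrist camera has in their place "tool_from_camera" (4x4, takes a point from camera to tool coordinates, whose origin is the TCP and whose axes are the tool frame's). Camera axes: x right, y up, looking along -z (the intrinsics and any distortion apply to the point x, -y, -z); pixel columns grow to the right and rows downward; lengths in m; the calibration is good to about 2 mm. A picture is of the moment at which its call begins: read the wrist's pose just before it.
- ctrl.finish_job(): hands the job in, once; it reports no verdict.
Trained networks look in the newest picture that a camera, given by its name, has taken for a name from the list of things; names that differ only in an ending like _2 or _b are one class to them, and where a whole thing is asked for, a point or a joint stands for the part that bears it (a point fixed in the world has none). Each returns a list of dicts, best first, with "score" (0 to 1); they miss things now and then, are a little off and sometimes report something else, mostly with a low value. They report only what shows in the picture. A call takes as long as a camera call. They do not tell look-alikes from the thing itself.
- ctrl.trace(camera, target): "region" (384x512 bool, what is visible of it) and "pixel" ([row, column] in pixels, amid what is visible of it).
The state is a dict: "t": time; "q": joint angles; "dq": joint speeds; "effort": joint torques, N m; "tool_pos": TCP position; "tool_rot": TCP orientation; "contact_force": force on the tool from outside, world axes, zero at the start; "wrist_torque": the same for the moment, N m; "opening": finger opening in m.
Only numpy, scipy, OpenCV 4.12 (cv2) and the standard library are available. Lean on these libraries where they do the work, as an engineer would, in place of code of your own. Each camera call takes 0.05 s, during which the arm holds its last target. There are 200 camera calls.

## Task

The egg already sits in the candler: pick up the light hood by its knurled collar, set it over the egg onto the candler's spigot, and turn it by up to a quarter turn until a hidden keyway drops over each locating pin. Then push the hood fully home against the sprung lamp-switch ring and finish while still holding it down there, so that the lamp stays on for the inspection. Leave the egg in its cup and do not disturb the timer, the marker or the dish with the spare egg.

Things in the scene. Friction and masses are not known exactly. Their poses are not given: they have to be found in the camera images.
- hood: the loose light hood: black upright tube, 56 mm in diameter, 60 mm high, 0.13 to 0.2 kg, standing on its open foot, with a bright knurled collar and a 22 mm viewing hole on top. Origin: centre of its foot; z up along its axis. Bore 42.4 mm. Four keyways, 90 degrees apart and 9 mm wide, run up the bore; they cannot be seen from outside and nothing marks them: find them by feel.
- hood_grip (a point): point on the hood's axis 39 mm above its foot, at mid-height of the knurled collar (60 mm in diameter, from 27 to 50 mm above the foot), where the hood is gripped and turned
- candler: the fixed egg candler: off-white box 150 x 120 mm, its dark top 38 mm above the bench. Origin: on the bench under the spigot's vertical axis; the box reaches 85 mm to -x, 65 mm to +x and 60 mm to either side. A 9 mm high knob and a low rocker switch stand on its top near the -x edge.
- candler_seat (a point): on the spigot's axis, at the height of the lamp-switch ring's top when free (48 mm above the bench). The black spigot, 40 mm in diameter, rises to 24 mm above this point, its last 5 mm tapering to 34 mm. A keyed hood drops until its foot is level with this point, on the ring; pushed fully home its foot is 5 mm below it.
- pin_tops (a point): on the spigot's axis, 11 mm above candler_seat: the height of the tops of two steel locating pins, 5 mm thick, that stick out 4.6 mm from opposite sides of the spigot. Their direction differs each time and is not given. A hood not yet keyed stands on them, its foot at this height; it drops when keyways are over both pins, to about 0.1 rad. A quarter turn at most, either way, finds them.
- lamp_ring (a joint): the brass lamp-switch ring (57 mm in diameter) round the spigot's foot: metres pushed down; 0 = up, lamp off; 0.005 = fully home, lamp on. Its spring takes 4 N to start and 9 N at the end, so it lifts the hood again when that is let go.
- egg: the egg (cream wooden practice egg, 25 x 30 x 25 mm) lying loose in the spigot's cup; origin at its underside; its top is 35 mm above candler_seat
- egg_seat (a point): centre of the floor of the spigot's cup, 10 mm above candler_seat, where the egg rests; the cup is 32 mm wide and 14 mm deep
- dish: bystander: shallow green lid used as a dish, 96 mm in diameter and 17 mm high, with the spare egg in it; origin at the centre of its underside; stands to one side of the candler, the hood to the other
- spare_egg: bystander: the spare egg in the dish, like the other egg
- timer: bystander: small white timer, 58 x 62 x 19 mm, behind the candler; origin at the centre of its underside
- marker: bystander: white marker pen with a black cap, 135 mm long, 16 mm thick, lying behind the candler; its length is along its y axis; origin at its middle, underside
Things that resemble listed ones, but are neither listed nor needed, are in the scene too. Leave any green, pink or purple look-alike of the hood alone.

How it is judged:
By the outcome, as a careful person would: the job done as asked, in the order asked, and still so for the second after the job is handed in, while the arm keeps its last pose, push and grip.
It also fails if it takes over 51 s, if anything falls off the work surface, if the arm or the gripper's body presses on something with over 40 N, if the wrist force passes 120 N, or if a joint passes its speed limit or range.

## Working session

There is one attempt and no reset: what is moved stays moved. The work goes in short steps, Python scripts to look and compute and a tool call to move; the robot and the scene stay as the last step left them, time stands still between calls to the robot, and variables do not carry over. Pictures are saved under pics/ and viewed, about 8 in all and at most 12, crops included, and the job is handed in when it is done.

Besides the shell and the picture viewer there is one more tool, called after ">>>" as a command line: name --argument value ..., lists and objects as JSON in quotes. move_arm: Moves the arm, as the interface text tells. Shifts and turns lie within -1 to 1; 1 stands for 25 cm of shift or 90 degrees of turn. Its arguments: {"type":"object","properties":{"increments":{"type":"array","items":{"type":"array","items":{"type":"array","items":{"type":"number","minimum":-1,"maximum":1}}}},"gripper":{"type":"number"},"squeeze":{"type":"number"}},"required":["increments"]}

```bash
mkdir -p pics; ls; cat > h.py <<'E'
import numpy as np,cv2
from station import ctrl
def world(im,mask=None):
    d=im["depth"];K=im["K"];v,u=np.indices(d.shape)
    p=np.stack([(u-K[0,2])/K[0,0]*d,-(v-K[1,2])/K[1,1]*d,-d],-1)
    E=im["extrinsics"];return p@E[:3,:3].T+E[:3,3]
def save(im,n,c=None,s=1):
    p=im["pixels"][...,::-1]
    if c:p=p[c[0]:c[1],c[2]:c[3]]
    cv2.imwrite("pics/"+n,cv2.resize(np.ascontiguousarray(p),None,fx=s,fy=s,interpolation=cv2.INTER_CUBIC))
E
python3 - <<'E'
from h import *
print(ctrl.get_obs())
for c in("top","side"):
    im=ctrl.get_image(c);save(im,c+"0.png",s=1.5);np.savez(c+".npz",**im);W=world(im)
    for n in("hood","candler","egg","lamp_ring","dish","timer","marker"):
        for r in ctrl.trace(c,n)[:4]:
            m=r["region"]&(im["depth"]>0);P=W[m]
            if len(P):
                t=P[P[:,2]>np.percentile(P[:,2],95)-.004]
                print(c,n,round(r["score"],2),np.round(r["pixel"]),m.sum(),"med",np.median(P,0).round(3),"topmid",((t.min(0)+t.max(0))/2).round(4))
E
```

```text
pics
{'t': 0.0, 'q': array([-1.43002393e+00,  5.33524409e-02,  1.61427874e+00,  2.26336918e-06,
        1.47600013e+00, -1.18995163e-01]), 'dq': array([-0.00029796, -0.00023445, -0.00202896,  0.00061313, -0.00013863,
        0.00101729]), 'effort': array([ 2.13986190e-03, -3.93684912e+01, -3.70175564e+01, -3.29107297e-05,
        6.94330796e-03, -3.42931401e-05]), 'tool_pos': array([ 0.16044897, -0.60339538,  0.2201749 ]), 'tool_rot': array([ 1.01714373,  1.32244865, -1.01476474]), 'contact_force': array([0.53219918, 0.0358494 , 0.33412173]), 'wrist_torque': array([-0.01465786, -0.01205097,  0.01611305]), 'opening': 0.0854751854550226}
top hood 0.97 [206. 191.] 396 med [0.508 0.18  0.057] topmid [0.5096 0.184  0.0607]
top hood 0.77 [193. 164.] 387 med [0.551 0.257 0.057] topmid [0.5547 0.2631 0.0607]
top hood 0.75 [233. 156.] 445 med [0.433 0.269 0.056] topmid [0.4329 0.2775 0.061 ]
top hood 0.75 [261. 191.] 422 med [0.369 0.173 0.057] topmid [0.3693 0.1789 0.0605]
top candler 0.73 [222. 242.] 2246 med [0.468 0.045 0.038] topmid [0.4691 0.0455 0.0576]
top egg 0.61 [214. 239.] 109 med
[... 578 characters left out ...]
side hood 0.89 [169. 281.] 381 med [0.556 0.242 0.042] topmid [0.5537 0.2609 0.0591]
side hood 0.78 [180. 266.] 419 med [0.512 0.166 0.045] topmid [0.5069 0.1844 0.0589]
side hood 0.73 [166. 237.] 431 med [0.433 0.256 0.038] topmid [0.4323 0.2774 0.0593]
side candler 0.93 [203. 242.] 1847 med [0.474 0.005 0.037] topmid [0.4637 0.0491 0.0555]
side dish 0.55 [278. 217.] 1444 med [ 0.443 -0.23   0.005] topmid [ 0.4438 -0.2333  0.0209]
side timer 0.95 [249. 338.] 629 med [ 0.673 -0.157  0.017] topmid [ 0.6731 -0.1414  0.0181]
side marker 0.47 [213. 321.] 178 med [0.661 0.024 0.014] topmid [0.6627 0.035  0.0156]
side marker 0.21 [184. 250.] 70 med [0.485 0.037 0.077] topmid [0.4851 0.0401 0.0813]
```

```bash
python3 - <<'E'
import numpy as np,cv2
a=np.load("top.npz")["pixels"][120:300,120:380,::-1];b=np.load("side.npz")["pixels"][130:310,170:430,::-1]
cv2.imwrite("pics/ab.png",np.vstack([cv2.resize(x,None,fx=1.65*1.0,fy=1.65,interpolation=3) for x in(a,b)]))
E
```

```text
(no output)
```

View pics/top0.png

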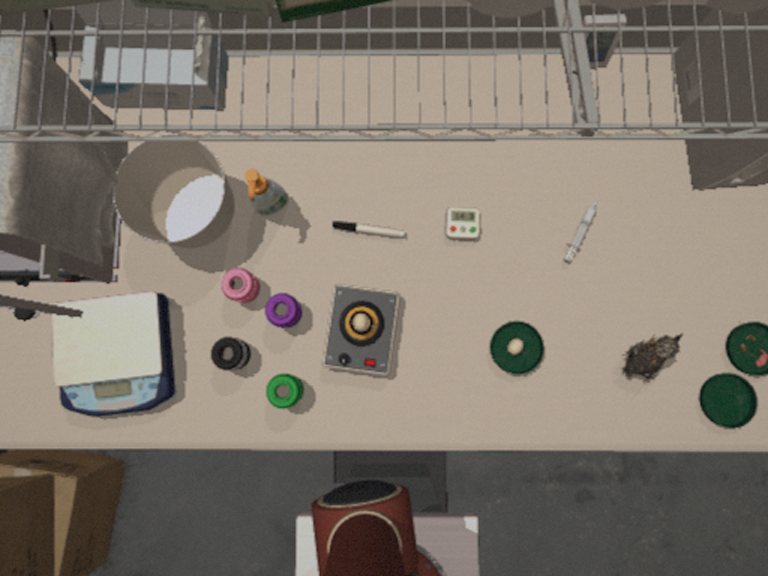

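View pics/ab.png

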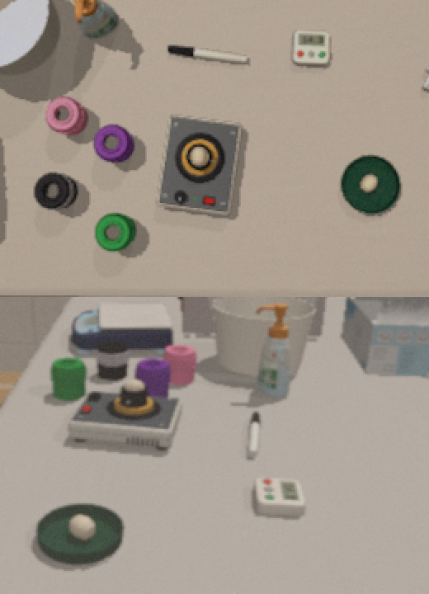

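The top view shows four hood-shaped things at full-frame (row, col): pink (193,164), purple (206,191), green (261,191) and black with a grey collar (233,156). The black one is the hood, since it is the only black tube with a bright collar and the side view agrees. The candler's egg is at about (214,240). Next I refine both axes and confirm with an enlarged crop.

```bash
cat > m.py <<'E'
from h import *
from scipy.optimize import least_squares
from scipy.spatial.transform import Rotation as R
ims={c:dict(np.load(c+".npz")) for c in("top","side")}
def sel(W,c,z0,z1,r):
    return W[(np.hypot(W[...,0]-c[0],W[...,1]-c[1])<r)&(W[...,2]>z0)&(W[...,2]<z1)]
def fit(P,r=None):
    f=lambda p:np.hypot(P[:,0]-p[0],P[:,1]-p[1])-(p[2] if r is None else r)
    s=least_squares(f,[*P[:,:2].mean(0),r or .028],loss="soft_l1",f_scale=.001);return s.x.round(4),len(P)
for c,im in ims.items():
    W=world(im)
    P=sel(W,(.433,.2775),.052,.07,.045);print(c,"hood top bbox",((P.min(0)+P.max(0))/2).round(4),np.ptp(P,axis=0).round(4),"mean",P.mean(0).round(4))
    P=sel(W,(.433,.2775),.03,.047,.045);print(" collar r30",fit(P,.03))
    P=sel(W,(.486,.044),.074,.09,.03);print(" egg",((P.min(0)+P.max(0))/2).round(4),np.ptp(P,axis=0).round(4),P[:,2].max())
    P=sel(W,(.486,.046),.066,.0745,.03);print(" spigot rim",((P.min(0)+P.max(0))/2).round(4),np.ptp(P,axis=0).round(4))
    P=sel(W,(.486,.046),.045,.051,.034);print(" ring",((P.min(0)+P.max(0))/2).round(4),np.ptp(P,axis=0).round(4))
o=ctrl.get_obs();print(R.from_rotvec(o["tool_rot"]).as_matrix().round(4))
s=np.load("top.npz");save(ims["top"],"c1.png",(175,285,130,280),5)
E
python3 m.py
```

```text
top hood top bbox [0.4331 0.2767 0.0586] [0.0519 0.0548 0.013 ] mean [0.4331 0.276  0.0578]
 collar r30 (array([0.4334, 0.2777, 0.03  ]), 45)
 egg [0.4859 0.0428 0.0799] [0.0258 0.0256 0.0113] 0.08554010199822282
 spigot rim [0.4865 0.0446 0.0704] [0.0363 0.0388 0.0081]
 ring [0.4884 0.042  0.048 ] [0.0584 0.0581 0.0057]
side hood top bbox [0.4303 0.2764 0.0575] [0.0546 0.0594 0.0102] mean [0.4312 0.2694 0.0576]
 collar r30 (array([0.4312, 0.2788, 0.03  ]), 107)
 egg [0.4852 0.0401 0.0789] [0.0266 0.0148 0.0095] 0.08366639424789174
 spigot rim [0.4852 0.0383 0.0706] [0.0366 0.028  0.0075]
 ring [0.4854 0.0368 0.0479] [0.0559 0.0436 0.0055]
[[ 0.000e+00  9.664e-01  2.569e-01]
 [-1.000e-04  2.569e-01 -9.664e-01]
 [-1.000e+00 -0.000e+00  1.000e-04]]
```

View pics/c1.png

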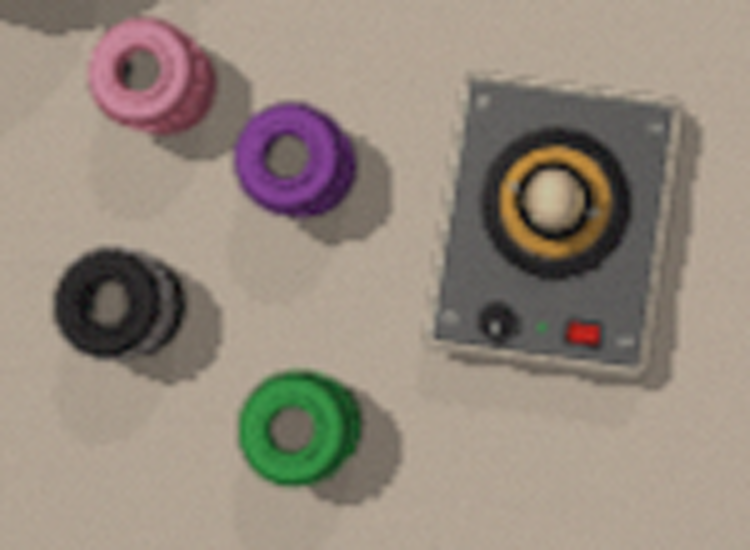

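Confirmed: the black hood with the metallic collar is at crop (115,303), with the candler at (555,200) and its pins faintly visible at (517,188) and (592,212). I'll move over the hood.

>>> move_arm --increments '[[[0,0.16,0,0],[0,0.16,0,0],[0,0.16,0,0],[0,0.16,0,0],[0,0.16,0,0],[0,0.055,-0.149,0],[0,0.055,-0.149,0],[0,0.055,-0.149,0],[0,0.055,-0.149,0],[0,0.055,-0.149,0],[0,0.055,-0.149,0],[0,0.055,-0.149,0],[0,0.055,-0.149,0],[0,0.055,-0.149,0],[0,0.055,-0.149,0],[0,0.055,-0.149,0],[0,0.055,-0.149,0],[0,0.055,-0.149,0],[0,0.055,-0.149,0],[0,0.055,-0.149,0]]]' --gripper 0 --squeeze 60

```text
t: 2.47
tool_pos: [0.4094, 0.0423, 0.2219]
tool_rot: [1.016, 1.319, -1.015]
contact_force: [1.5, -0.2, 0.2]
opening: 0.0857
```

```bash
cat > w.py <<'E'
from h import *
from scipy.spatial.transform import Rotation as R
from scipy.optimize import least_squares
def wrist(n):
    o=ctrl.get_obs();im=ctrl.get_image("wrist");T=np.eye(4);T[:3,:3]=R.from_rotvec(o["tool_rot"]).as_matrix();T[:3,3]=o["tool_pos"]
    im["extrinsics"]=T@im["tool_from_camera"];save(im,n);W=world(im);W[im["depth"]==0]=np.nan;return o,im,W
def rep(W,c,z0,z1,r,r0=None):
    P=W[(np.hypot(W[...,0]-c[0],W[...,1]-c[1])<r)&(W[...,2]>z0)&(W[...,2]<z1)]
    if len(P)>5: print(c,z0,"mid",((P.min(0)+P.max(0))/2).round(4),"size",np.ptp(P,axis=0).round(4),"mean",P.mean(0).round(4),len(P))
    return P
def to_tool(o,d): return (R.from_rotvec(o["tool_rot"]).as_matrix().T@np.array(d)).round(4)
E
python3 - <<'E'
from w import *
o,im,W=wrist("w1.png");print(o["tool_pos"],o["q"].round(2),np.nanmin(W[...,:2],(0,1)),np.nanmax(W[...,:2],(0,1)))
c=(.487,.0435)
rep(W,c,.074,.09,.03);rep(W,c,.066,.0745,.03);rep(W,c,.045,.051,.034);rep(W,c,.036,.04,.04)
h=(.4325,.277);rep(W,h,.052,.07,.04)
print(to_tool(o,np.array([.4325,.277,.22])-o["tool_pos"]))
E
```

```text
[0.40944378 0.04226152 0.22190459] [-0.08 -0.5   2.08 -0.    1.56  1.23] [-0.97313209 -1.13485759] [0.62862922 0.90810131]
(0.487, 0.0435) 0.074 mid [0.4858 0.0446 0.0791] size [0.0288 0.0235 0.0101] mean [0.486  0.045  0.0794] 828
(0.487, 0.0435) 0.066 mid [0.486  0.0447 0.0703] size [0.0397 0.0396 0.0084] mean [0.4863 0.0451 0.0707] 717
(0.487, 0.0435) 0.045 mid [0.486  0.0447 0.0485] size [0.0569 0.0568 0.0049] mean [0.4863 0.0457 0.0484] 1345
(0.487, 0.0435) 0.036 mid [0.4871 0.0435 0.038 ] size [0.0791 0.0797 0.004 ] mean [0.4909 0.0425 0.0383] 577
(0.4325, 0.277) 0.052 mid [0.4322 0.2663 0.0576] size [0.0559 0.0352 0.0112] mean [0.4341 0.2635 0.0576] 1697
[ 0.0019  0.0825 -0.221 ]
```

View pics/w1.png

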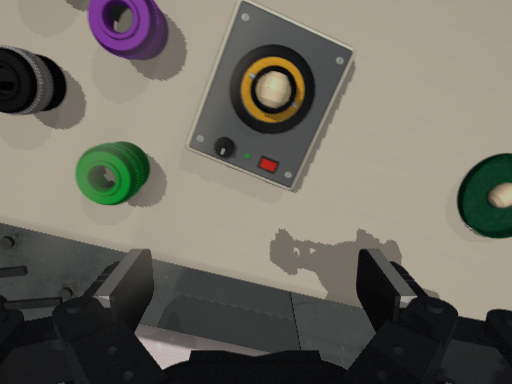

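The wrist view shows the candler at (273,90), the hood at (15,80), and green and purple at (112,172) and (127,22). Egg, rim and ring all agree on the candler axis at (0.486, 0.0447). I'll move to see the hood from the same side.

>>> move_arm --increments '[[[0,0,-0.15,0],[0,0,-0.15,0],[0,0,-0.15,0],[0,0,-0.15,0],[0,0,-0.15,0],[0,0,-0.13,0],[0,0,0,0]]]'

```text
t: 3.1
tool_pos: [0.3514, 0.257, 0.2216]
tool_rot: [1.012, 1.325, -1.01]
contact_force: [0.3, -0.9, -1.1]
opening: 0.0855
```

```bash
python3 - <<'E'
from w import *
o,im,W=wrist("w2.png");print(o["tool_pos"],o["q"].round(2))
h=(.4325,.277);P=rep(W,h,.054,.07,.042);Q=rep(W,h,.03,.048,.042)
for p,r in((P,.028),(Q,.03)):
    if len(p)>20:
        # outer edge: fit max radius per angle
        a=np.arctan2(p[:,1]-h[1],p[:,0]-h[0]);d=np.hypot(p[:,0]-h[0],p[:,1]-h[1]);b=((a+np.pi)/.2).astype(int)
        e=np.array([p[b==k][d[b==k].argmax()] for k in np.unique(b)])
        s=least_squares(lambda x:np.hypot(e[:,0]-x[0],e[:,1]-x[1])-r,h,loss="soft_l1",f_scale=.001);print("edge fit",s.x.round(4),len(e))
print("to hood",to_tool(o,np.array([.4325,.277,.034])-o["tool_pos"]))
E
```

```text
[0.35138479 0.25695491 0.22164846] [ 0.46 -0.43  2.03  0.    1.54  1.76]
(0.4325, 0.277) 0.054 mid [0.4322 0.2777 0.0583] size [0.0552 0.0553 0.0087] mean [0.4327 0.2778 0.0584] 2670
(0.4325, 0.277) 0.03 mid [0.4322 0.2776 0.0464] size [0.0599 0.06   0.0032] mean [0.4323 0.2773 0.0469] 166
edge fit [0.4323 0.2777] 32
edge fit [0.4324 0.2777] 32
to hood [0.1876 0.0835 0.0024]
```

>>> move_arm --increments '[[[0,0.11,0.002,0],[0,0.112,0.002,0],[0,0.112,0.002,0],[0.1,0,0,0],[0.12,0,0,0],[0.12,0,0,0],[0.12,0,0,0],[0.1,0,0,0],[0.08,0,0,0],[0.06,0,0,0],[0.04,0,0,0],[0.01,0,0,0],[0,0,0,0],[0,0,0,0]]]'

```text
t: 4.32
tool_pos: [0.4352, 0.2729, 0.035]
tool_rot: [1.017, 1.32, -1.015]
contact_force: [-0.1, -0.1, 0.5]
opening: 0.0851
```

>>> move_arm --increments '[[[0.004,-0.006,-0.022,0],[0,0,0,0],[0,0,0,0]]]'

```text
t: 4.57
tool_pos: [0.4317, 0.2785, 0.0338]
tool_rot: [1.016, 1.32, -1.014]
contact_force: [-0.6, -0.3, 0.1]
opening: 0.0854
```

```bash
python3 -c "
from w import *
o=ctrl.get_obs();print(o['tool_pos'],to_tool(o,np.array([.4323,.2777,.034])-o['tool_pos']),o['q'].round(2),o['contact_force'])"
```

```text
[0.43174703 0.27846254 0.03382869] [-0.0002  0.0003  0.0009] [ 0.43 -0.02  2.02 -0.    1.14  1.74] [-0.56904708 -0.27193756  0.14241304]
```

>>> move_arm --increments '[[[0,0,0,0],[0,0,0,0],[0,0,0,0],[0,0,0,0],[0,0,0,0],[0,0,0,0],[0,0,0,0],[0,0,0,0],[0,0,0,0],[0,0,0,0]]]' --gripper 1 --squeeze 70

```text
t: 5.4
tool_pos: [0.432, 0.2782, 0.0342]
tool_rot: [1.016, 1.32, -1.015]
contact_force: [-1.2, -0.6, 6.7]
opening: 0.0539
```

```bash
python3 - <<'E'
from w import *
o,im,W=wrist("w3.png");print(o["opening"],o["contact_force"],o["wrist_torque"])
im=ctrl.get_image("side");np.savez("s3.npz",**im)
a=cv2.imread("pics/w3.png");b=cv2.resize(im["pixels"][120:220,180:320,::-1],(512,366),interpolation=3)
cv2.imwrite("pics/w3s.png",cv2.resize(np.vstack([a,b]),None,fx=.78,fy=.78))
E
```

```text
0.05385520352701252 [-1.20773651 -0.62342626  6.74683411] [-0.0753974   0.28266268  0.04975912]
```

View pics/w3s.png

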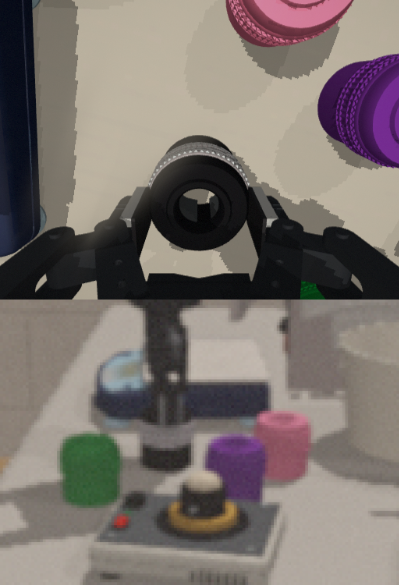

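The picture suggests the pads may sit higher than planned: the reading of 54 mm is below the 60 mm collar, and the side view shows the collar visible under the finger. I'll check with depth.

```bash
python3 - <<'E'
from h import *
im=dict(np.load("s3.npz"));W=world(im);px=im["pixels"]
v,u=np.indices(im["depth"].shape)
c=(.4323,.2777)
m=(np.hypot(W[...,0]-c[0],W[...,1]-c[1])<.07)&(W[...,2]>.003)&(W[...,2]<.14)
for r in np.unique(v[m]):
    k=m&(v==r);P=W[k];print(r,k.sum(),"x",P[:,0].min().round(3),P[:,0].max().round(3),"y",np.percentile(P[:,1],[5,50]).round(3),"z",np.median(P[:,2]).round(3),"gray",int(px[k].mean()), px[k].mean(1).astype(int)[::3])
E
```

```text
132 1 x 0.41 0.41 y [0.282 0.282] z 0.139 gray 132 [132]
133 1 x 0.404 0.404 y [0.331 0.331] z 0.123 gray 138 [138]
134 3 x 0.407 0.421 y [0.26  0.285] z 0.132 gray 92 [136]
135 6 x 0.408 0.428 y [0.25  0.255] z 0.137 gray 66 [122  45]
136 6 x 0.407 0.428 y [0.249 0.271] z 0.13 gray 67 [113  53]
137 7 x 0.407 0.433 y [0.231 0.254] z 0.132 gray 58 [102  43  44]
138 11 x 0.407 0.459 y [0.215 0.25 ] z 0.13 gray 64 [101  48  47  56]
139 15 x 0.411 0.459 y [0.213 0.218] z 0.136 gray 60 [86 51 49 58 58]
140 16 x 0.404 0.459 y [0.212 0.217] z 0.134 gray 61 [111  49  52  48  61 102]
141 16 x 0.404 0.459 y [0.213 0.222] z 0.129 gray 60 [110  47  48  51  55  98]
142 15 x 0.408 0.458 y [0.214 0.219] z 0.127 gray 60 [112  53  49  53  52]
143 14 x 0.413 0.458 y [0.214 0.22 ] z 0.124 gray 55 [89 52 42 45 52]
144 15 x 0.41 0.458 y [0.214 0.222] z 0.121 gray 61 [136  51  45  49  43]
145 15 x 0.409 0.458 y [0.215 0.224] z 0.117 gray 73 [146  46  52  93  46]
146 11 x 0.413 0.458 y [0.214 0.229] z 0.113 gray 76 [137  47  77  64]
147 12 x 0.413 0.458 y [0.216 0.234] z 0.108 gray 83 [148  50  67  62]
148
[... 1818 characters left out ...]
7 y [0.251 0.255] z 0.026 gray 69 [101  48  70  69  70  42 166]
173 19 x 0.381 0.458 y [0.249 0.256] z 0.022 gray 53 [128  42  42  45  46  42  67]
174 19 x 0.407 0.465 y [0.252 0.254] z 0.019 gray 54 [ 99  44  41  42  41  40 167]
175 18 x 0.407 0.457 y [0.25  0.255] z 0.016 gray 47 [78 42 43 46 45 47]
176 18 x 0.407 0.458 y [0.252 0.255] z 0.013 gray 46 [71 39 43 39 41 42]
177 18 x 0.407 0.458 y [0.249 0.255] z 0.009 gray 48 [80 38 41 49 48 45]
178 16 x 0.41 0.455 y [0.249 0.253] z 0.007 gray 49 [78 45 42 48 41 87]
179 8 x 0.42 0.444 y [0.25  0.251] z 0.004 gray 57 [73 53 51]
180 1 x 0.389 0.389 y [0.243 0.243] z 0.003 gray 100 [100]
181 2 x 0.396 0.401 y [0.235 0.235] z 0.003 gray 115 [116]
```

The mid-column brightness shows grey pads reaching down to z≈0.026, so they do lie over the collar (the black finger ends at 0.053). I'll lift a little and check.

>>> move_arm --increments '[[[-0.04,0,0,0],[-0.08,0,0,0],[-0.08,0,0,0],[-0.1,0,0,0],[-0.1,0,0,0],[0,0,0,0],[0,0,0,0],[0,0,0,0]]]'

```text
t: 6.17
tool_pos: [0.4306, 0.2775, 0.1318]
tool_rot: [1.015, 1.322, -1.017]
contact_force: [-0.4, 0.0, -2.5]
opening: 0.0539
```

```bash
python3 - <<'E'
from w import *
o,im,W=wrist("w4.png");s=ctrl.get_image("side");W2=world(s);t=o["tool_pos"]
print(o)
c=t[:2]
P=W2[(np.hypot(W2[...,0]-c[0],W2[...,1]-c[1])<.035)&(W2[...,2]>.01)];print("side zmin near axis",np.percentile(P[:,2],[0,1,2,5]).round(4))
rep(W,c,t[2]+.018,t[2]+.04,.035)
cv2.imwrite("pics/w4s.png",cv2.resize(np.vstack([cv2.imread("pics/w4.png"),cv2.resize(s["pixels"][90:220,180:350,::-1],(512,390),interpolation=3)]),None,fx=.75,fy=.75))
E
```

```text
{'t': 6.1667, 'q': array([ 4.27175848e-01, -1.45885093e-01,  1.95800272e+00, -2.27659885e-05,
        1.33124814e+00,  1.73821478e+00]), 'dq': array([0.00117543, 0.01733906, 0.0237849 , 0.00073513, 0.00033048,
       0.00047531]), 'effort': array([-7.69310107e-03, -3.10787094e+01, -3.77110720e+01,  3.01836726e-04,
       -4.73703851e-02, -1.61089548e-05]), 'tool_pos': array([0.43057278, 0.2775188 , 0.1317867 ]), 'tool_rot': array([ 1.01454701,  1.32178425, -1.01717416]), 'contact_force': array([-0.39195443,  0.00828133, -2.45551886]), 'wrist_torque': array([-0.00957569,  0.00519193,  0.00132162]), 'opening': 0.05393113323935589}
side zmin near axis [0.0982 0.1002 0.1021 0.1064]
[0.43057278 0.2775188 ] 0.14978670299047453 mid [0.4323 0.2802 0.1608] size [0.0546 0.0644 0.022 ] mean [0.4348 0.2786 0.1567] 12444
```

View pics/w4s.png

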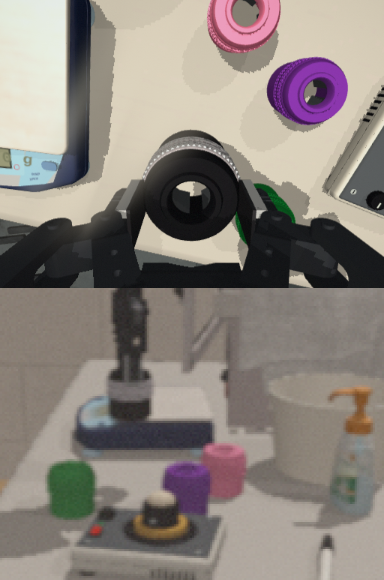

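The hood is held upright by its collar with about 2 N of weight, and its foot is at z≈0.098, as expected. I'll carry it over the candler.

>>> move_arm --increments '[[[-0.04,0,0.05,0],[-0.04,0,0.1,0],[0,-0.005,0.13,0],[0,-0.005,0.14,0],[0,-0.005,0.14,0],[0,-0.005,0.14,0],[0,-0.005,0.13,0],[0,0,0.08,0],[0,0,0.046,0],[0,0,0,0],[0,0,0,0],[0,0,0,0]]]'

```text
t: 7.27
tool_pos: [0.4863, 0.046, 0.1526]
tool_rot: [1.015, 1.322, -1.015]
contact_force: [0.3, -0.4, -1.7]
opening: 0.054
```

```bash
cat > s.py <<'E'
from w import *
o=ctrl.get_obs();print(o['t'],o['tool_pos'].round(4),"to axis",to_tool(o,np.array([.486,.0447,.082])-o['tool_pos']),"q",o['q'].round(3),"F",o['contact_force'].round(1),"T",o['wrist_torque'].round(2),o['opening'])
E
python3 s.py
```

```text
7.2667 [0.4863 0.046  0.1526] to axis [ 0.0706 -0.0006  0.0013] q [-5.800e-02 -2.300e-01  1.994e+00  1.000e-03  1.378e+00  1.252e+00] F [ 0.3 -0.4 -1.7] T [-0.    0.03 -0.05] 0.054030082838956335
```

>>> move_arm --increments '[[[0.04,-0.003,0.005,0],[0.05,0,0,0],[0.05,0,0,0],[0.034,0,0,0],[0,0,0,0],[0,0,0,0],[0,0,0,0]]]'

```text
t: 7.85
tool_pos: [0.4865, 0.044, 0.1095]
tool_rot: [1.016, 1.321, -1.015]
contact_force: [-0.3, 0.4, -0.8]
opening: 0.0542
```

```bash
python3 s.py
```

```text
7.85 [0.4865 0.044  0.1095] to axis [ 0.0275 -0.0003 -0.0008] q [-0.062 -0.184  2.031  0.     1.295  1.249] F [-0.3  0.4 -0.8] T [ 0.01  0.01 -0.02] 0.05423392044518469
```

>>> move_arm --increments '[[[0.008,-0.001,-0.002,0],[0.01,0,0,0],[0.01,0,0,0],[0.01,0,0,0],[0.008,0,0,0],[0,0,0,0],[0,0,0,0]]]'

```text
t: 8.43
tool_pos: [0.4858, 0.0443, 0.0977]
tool_rot: [1.016, 1.321, -1.016]
contact_force: [-0.8, 0.8, -0.9]
opening: 0.0541
```

```bash
python3 s.py
```

```text
8.4333 [0.4858 0.0443 0.0977] to axis [ 0.0157  0.0003 -0.0003] q [-0.062 -0.171  2.04   0.     1.272  1.249] F [-0.8  0.8 -0.9] T [-0.01  0.05 -0.01] 0.05407179797856108
```

>>> move_arm --increments '[[[0.007,0,0,0],[0.007,0,0,0],[0.006,0,0,0],[0.004,0,0,0],[0,0,0,0],[0,0,0,0]]]'

```text
t: 8.93
tool_pos: [0.4865, 0.0444, 0.0928]
tool_rot: [1.016, 1.32, -1.015]
contact_force: [-1.2, 0.4, 3.8]
opening: 0.0538
```

```bash
python3 s.py
```

```text
8.9333 [0.4865 0.0444 0.0928] to axis [ 0.0108 -0.0004 -0.0004] q [-0.062 -0.164  2.043  0.     1.261  1.249] F [-1.2  0.4  3.8] T [0.11 0.2  0.04] 0.053848052943395924
```

On the pins: contact at TCP z≈0.093 with about 4 N. I'll start the turn in small steps.

>>> move_arm --increments '[[[0.001,0,0,0.022],[0,0,0,0.022],[0,0,0,0.022],[0,0,0,0.022],[0,0,0,0]]]'

```text
t: 9.35
tool_pos: [0.4864, 0.0445, 0.0926]
tool_rot: [1.12, 1.263, -1.119]
contact_force: [-2.8, 0.6, 5.3]
opening: 0.0539
```

```bash
python3 s.py
```

```text
9.35 [0.4864 0.0445 0.0926] to axis [ 0.0106 -0.0004 -0.0003] q [-0.062 -0.163  2.043  0.     1.261  1.388] F [-2.8  0.6  5.3] T [ 0.25  0.31 -0.  ] 0.05394197129362667
```

>>> move_arm --increments '[[[0,0,0,0.022],[0,0,0,0.022],[0,0,0,0.022],[0,0,0,0.022],[0,0,0,0]]]'

```text
t: 9.77
tool_pos: [0.4862, 0.0447, 0.0927]
tool_rot: [1.223, 1.201, -1.221]
contact_force: [-2.9, 1.3, 7.3]
opening: 0.0539
```

>>> move_arm --increments '[[[0,0,0,0.022],[0,0,0,0.022],[0,0,0,0.022],[0,0,0,0.022],[0,0,0,0]]]'

```text
t: 10.18
tool_pos: [0.4861, 0.0447, 0.0926]
tool_rot: [1.323, 1.132, -1.322]
contact_force: [-2.3, 0.7, 5.7]
opening: 0.0541
```

```bash
python3 s.py
```

```text
10.1833 [0.4861 0.0447 0.0926] to axis [ 0.0106 -0.0002 -0.    ] q [-6.100e-02 -1.640e-01  2.044e+00  1.000e-03  1.261e+00  1.665e+00] F [-2.3  0.7  5.7] T [0.31 0.42 0.01] 0.05412099434881115
```

>>> move_arm --increments '[[[0,0,0,0.022],[0,0,0,0.022],[0,0,0,0.022],[0,0,0,0]]]'

```text
t: 10.52
tool_pos: [0.486, 0.0444, 0.0917]
tool_rot: [1.398, 1.075, -1.397]
contact_force: [-0.2, -0.2, 0.1]
opening: 0.0543
```

>>> move_arm --increments '[[[0,0,0,0.022],[0,0,0,0.022],[0,0,0,0.022],[0,0,0,0]]]'

```text
t: 10.85
tool_pos: [0.4853, 0.0443, 0.0908]
tool_rot: [1.47, 1.016, -1.472]
contact_force: [-0.1, 0.2, -3.1]
opening: 0.0544
```

>>> move_arm --increments '[[[0,0,0,0.022],[0,0,0,0.022],[0,0,0,0.022],[0,0,0,0]]]'

```text
t: 11.18
tool_pos: [0.4855, 0.0443, 0.091]
tool_rot: [1.542, 0.953, -1.544]
contact_force: [-0.2, 0.3, -1.9]
opening: 0.054
```

```bash
python3 s.py
```

```text
11.1833 [0.4855 0.0443 0.091 ] to axis [ 0.009   0.0003 -0.0006] q [-0.062 -0.162  2.045 -0.     1.26   1.974] F [-0.2  0.3 -1.9] T [ 0.05 -0.03  0.  ] 0.05398604169291966
```

The hood dropped between the 24° and 30° readings. I overshot slightly, so I'll turn back to mid-keyway and lower.

>>> move_arm --increments '[[[0,0,0,-0.022],[0,0,0,-0.022],[0,0,0,-0.02],[0.006,0,0,0],[0.006,0,0,0],[0,0,0,0],[0,0,0,0]]]'

```text
t: 11.77
tool_pos: [0.4855, 0.0443, 0.0882]
tool_rot: [1.472, 1.014, -1.474]
contact_force: [-0.6, -0.1, -1.4]
opening: 0.0542
```

```bash
python3 s.py
```

```text
11.7667 [0.4855 0.0443 0.0882] to axis [ 0.0062  0.0003 -0.0005] q [-0.062 -0.158  2.047 -0.     1.254  1.874] F [-0.6 -0.1 -1.4] T [ 0.03  0.08 -0.06] 0.05423617107477623
```

Keyed: the foot is 5 mm below the pin tops without load. I'll lower it onto the ring.

>>> move_arm --increments '[[[0.006,0,0,0],[0.008,0,0,0],[0.008,0,0,0],[0.004,0,0,0],[0,0,0,0],[0,0,0,0]]]'

```text
t: 12.27
tool_pos: [0.4859, 0.0444, 0.0824]
tool_rot: [1.473, 1.014, -1.473]
contact_force: [-2.7, 0.7, 1.2]
opening: 0.0541
```

>>> move_arm --increments '[[[0.006,0,0,0],[0.006,0,0,0],[0.006,0,0,0],[0,0,0,0],[0,0,0,0]]]'

```text
t: 12.68
tool_pos: [0.4859, 0.0444, 0.0781]
tool_rot: [1.473, 1.014, -1.473]
contact_force: [-5.7, 0.4, 5.0]
opening: 0.0539
```

```bash
python3 s.py
```

```text
12.6833 [0.4859 0.0444 0.0781] to axis [-0.0039 -0.     -0.0003] q [-0.062 -0.144  2.053  0.     1.233  1.874] F [-5.7  0.4  5. ] T [ 0.1   0.8  -0.07] 0.05389774169262213
```

>>> move_arm --increments '[[[0.006,-0.003,0.001,0],[0.006,0,0,0],[0,0,0,0],[0,0,0,0],[0,0,0,0]]]'

```text
t: 13.1
tool_pos: [0.486, 0.0443, 0.0771]
tool_rot: [1.474, 1.013, -1.472]
contact_force: [-7.2, 0.9, 15.0]
opening: 0.0541
```

```bash
python3 s.py
```

```text
13.1 [0.486  0.0443 0.0771] to axis [-0.0049 -0.0001 -0.0003] q [-0.062 -0.144  2.054 -0.     1.23   1.875] F [-7.2  0.9 15. ] T [ 0.14  1.36 -0.03] 0.054083468599434706
```

>>> move_arm --increments '[[[0.004,-0.002,0.001,0],[0,0,0,0],[0,0,0,0],[0,0,0,0],[0,0,0,0],[0,0,0,0]]]'

```text
t: 13.6
tool_pos: [0.486, 0.0443, 0.0771]
tool_rot: [1.474, 1.012, -1.471]
contact_force: [-9.2, 0.5, 17.9]
opening: 0.0543
```

```bash
python3 s.py; python3 - <<'E'
from w import *
o,im,W=wrist("w5.png");s=ctrl.get_image("side");t=ctrl.get_image("top")
W2=world(s);c=(.486,.0447)
m=(np.hypot(W2[...,0]-c[0],W2[...,1]-c[1])<.032)&(W2[...,2]>.036)&(W2[...,2]<.1)
v,u=np.indices(m.shape)
for r in np.unique(v[m]): print(r,W2[m&(v==r)][:,2].mean().round(4),s["pixels"][m&(v==r)].mean(0).astype(int))
for cam,i in(("top",t),("side",s)):
    Wc=world(i)
    for n in("dish","timer","marker"):
        for q in ctrl.trace(cam,n)[:1]: print(cam,n,np.median(Wc[q["region"]&(i["depth"]>0)],0).round(3))
b=s["pixels"][120:290,170:400,::-1];a=cv2.imread("pics/w5.png")
cv2.imwrite("pics/w5s.png",cv2.resize(np.vstack([a,cv2.resize(b,(512,378),interpolation=3)]),None,fx=.78,fy=.78))
E
```

```text
13.6 [0.486  0.0443 0.0771] to axis [-0.0049 -0.0002 -0.0003] q [-0.062 -0.144  2.055  0.     1.229  1.874] F [-9.2  0.5 17.9] T [ 0.09  1.5  -0.02] 0.05427178431805307
172 0.0996 [50 46 46]
173 0.0978 [46 44 42]
174 0.0991 [65 46 68]
175 0.0988 [79 70 74]
176 0.0972 [78 73 72]
177 0.0965 [74 69 68]
178 0.0961 [75 69 69]
179 0.0941 [92 85 85]
180 0.0916 [116 108 109]
181 0.0891 [121 113 113]
182 0.0873 [118 112 111]
183 0.0847 [119 112 112]
184 0.0822 [122 115 115]
185 0.0799 [122 115 114]
186 0.0772 [116 109 108]
187 0.0743 [114 106 106]
188 0.0715 [99 92 93]
189 0.0684 [77 72 72]
190 0.0658 [56 52 51]
191 0.064 [49 45 44]
192 0.0613 [50 46 43]
193 0.0587 [48 44 42]
194 0.0553 [49 45 43]
195 0.052 [50 46 43]
196 0.0498 [53 47 43]
197 0.0478 [60 52 46]
198 0.0456 [70 60 48]
199 0.0436 [88 70 50]
200 0.0423 [100  79  52]
201 0.0415 [81 66 48]
top dish [ 0.446 -0.236  0.003]
top timer [ 0.672 -0.141  0.017]
top marker [0.664 0.039 0.015]
side dish [ 0.443 -0.232  0.005]
side timer [ 0.672 -0.155  0.017]
side marker [0.661 0.024 0.015]
```

View pics/w5s.png

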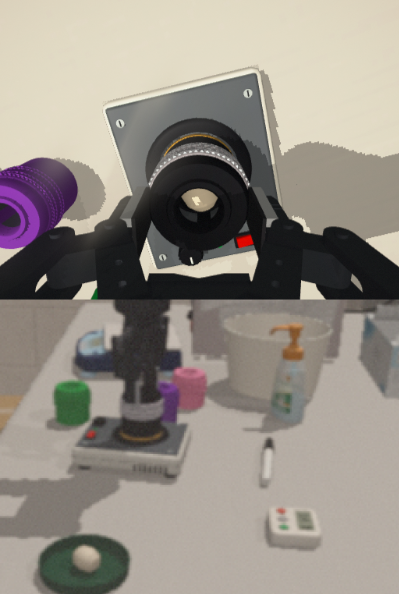

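The hood is seated: foot ≈0.043 and collar centre 0.081. The egg is visible through the viewing hole and the bystanders are unmoved. One short hold to check it's steady, then I hand in.

>>> move_arm --increments '[[[0,0,0,0],[0,0,0,0],[0,0,0,0],[0,0,0,0],[0,0,0,0],[0,0,0,0]]]'

```text
t: 14.55
tool_pos: [0.486, 0.0444, 0.0771]
tool_rot: [1.474, 1.012, -1.471]
contact_force: [-9.3, 1.3, 18.3]
opening: 0.054
```

```bash
python3 s.py; python3 -c "
from station import ctrl
o=ctrl.get_obs()
if o['contact_force'][2]>12 and o['tool_pos'][2]<.0778: print(ctrl.finish_job())"
```

```text
14.55 [0.486  0.0444 0.0771] to axis [-0.0049 -0.0001 -0.0003] q [-0.062 -0.144  2.055  0.     1.229  1.874] F [-9.3  1.3 18.3] T [ 0.15  1.5  -0.05] 0.05402623679175494
the job is handed in; nothing more can be done
None
```

I handed the job in at 14.6 s, with the arm still holding the hood pushed fully home. I picked up the black hood by its collar, set it over the egg onto the pins, and turned it. It dropped onto the pins about 24–30° into the turn; I overshot to about 41°, turned back about 6°, then pushed it down.

**Last checks that agreed:**
- **Seating:** the TCP held steady at z = 0.0771 m. That puts the foot at about 43 mm, which is 5 mm below the seat.
- **Push:** the wrist reads a steady 18 N upward, against the 9 N the spring needs at full travel.
- **Egg and bystanders:** the egg shows through the viewing hole. The dish, timer and marker are where they were, within the measuring error of a few mm.

**Not confirmed or not matching:**
- **Grip reading:** the gripper opening read 54 mm on a 60 mm collar. The pictures, and a hold that did not shift, still showed a proper grip on the collar.
- **Side load:** about 9 N sideways and 1.5 N·m remained at the wrist, and small sideways shifts did not reduce it.
- **Lamp:** I did not see it light directly; that it is on is inferred from height and force.

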